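Turn the glazing pan upside down under the wire shelf

TASK

The steel glazing pan lies open side up on the white draining stand, under the low wire shelf, with its handle sticking out at the front. Without drawing its trough out from under the shelf, turn the pan over and leave it upside down in the middle of the board and square to it, so that it drains. Turn it gently: do not let it flop over, do not knock it or the arm hard against the shelf, and leave the cubes, the bowl and the palette knife where they are.

Things in the scene. Friction and masses are not known exactly. Their poses are not given: they have to be found in the camera images.
- pan_center (a point): Centre of the trough of the loose pan: half-way along, across and up, so 26 mm above the board when the pan lies either way up and 32 mm when it lies on a long side. Axes: x along the pan away from the handle, y across, z out of the open side (up at the start, down at the end).
- pan_handle (a point): Grip point on the axis of the pan's handle, 125 mm from the trough's centre along the pan's -x. The handle is a plain round bar, 24 mm thick, from the trough's front wall (collar 34 mm wide, 4 mm thick there) to 115 mm in front of it, level with the trough's centre. Gripped here, the gripper stays clear in front of the shelf and may lean 45 degrees to either side. Axes as pan_center.
- board (a point): Centre of the top face of the fixed white draining board, 150 mm (x) by 260 mm (y), 45 mm above the table. x points into the bay, away from its open front; z up. The trough's centre must end over this point, its length along this x. The handle overhangs the board's front edge, with only the table below.
- rack_front (a point): Middle of the underside of the front edge of the fixed wire shelf: 98 mm above the board, 60 mm in front of its centre. Axes as board. The shelf reaches from here 170 mm back (x) and 180 mm to either side, wires 8 mm thick; an 8 mm leg at each corner; open in front and behind. The trough's front wall lies about under this edge.
- pan: The loose steel glazing pan, 0.2 to 0.45 kg; origin and axes as pan_center. Its trough is an open box 130 mm long (x), 64 wide (y), 52 high (z), walls and bottom 4 mm. It stands steadily on its bottom, its rim or either long side.
- rack: The fixed wire shelf; origin on the table under the board's centre, axes as the board.
- cube_a: Bystander: ivory cube, 45 mm, standing on the wire shelf; origin at the centre of its underside.
- cube_b: Bystander: a second such cube on the shelf.
- bowl: Bystander: steel bowl, 120 mm wide, 50 mm high, on the table to the left of the shelf; origin under its centre.
- palette: Bystander: palette knife (spatula) lying on the table to the right of the shelf; origin under its middle.

How it is judged:
By the outcome, as a careful person would: the job done as asked, in the order asked, and still so for the second after the job is handed in, with the robot touching nothing.
It also fails if it takes over 64 s, if anything falls off the work surface, if the arm or the gripper's body presses on something with over 40 N, if the wrist force passes 120 N, or if a joint passes its speed limit or range.

ROBOT

A 7-joint arm with a two-finger parallel gripper is mounted at the origin on the work surface. World frame = base frame: x ahead of the robot, y to its left, z up, the work surface at z = 0. Lengths are in m, angles in rad, forces in N, time in s.
With the tool pointing down it reaches from about 0.425 to 0.925 m from the base axis. Payload 6.8 kg.
Tool frame: the origin (TCP) lies midway between the tips of the shut fingers; the grasp point (between the pads) lies 19 mm behind it; z points along the fingers, y is the line along which they close (so a half turn about z gives the same grasp; the last joint's range is limited). The gripper opens to 85 mm and grips with 20 to 120 N. Pads are 22 mm wide; open, the fingers measure 114 mm over their backs; the gripper's body (76 mm by 85 mm) begins 54 mm behind the grasp point. The pads swing forward as they close: fully open they stand 13 mm farther back than shut.
Start: joints at [1.148, 0.477, 0.022, 1.555, -0.011, 1.109, -0.083], TCP at [0.209, -0.642, 0.231] pointing down, gripper open.
Joint ranges: [-2.96, 2.96], [-0.34, 2.1], [-1.41, 1.46], [0.24, 2.44], [-1.37, 4.51], [0.17, 1.92], [-2.96, 2.96]. Speed limits (rad/s): [2.39, 2.39, 3.14, 3.14, 3.14, 3.14, 3.14].

INTERFACE

Orientations are given as a unit quaternion [w, x, y, z].
In Python, from station import bot, eyes, ticket gives the robot as it stands.
- The arm moves only by the shell command python3 -m crank 'ROWS' [FORCE]. ROWS is text: rows parted by semicolons, each of 7 numbers parted by spaces: the shift along the tool's x, y, z in units of 0.5 m (1.0 is 0.5 m), then the turn, a rotation vector about the tool's x, y, z in units of 180 degrees (1.0 is 180 degrees), then the closure, from 0 (fully open) to 1 (shut). A call has 1 to 20 rows; each row is the pose to reach, as a shift and turn from the pose commanded when the call began, along the tool's axes at that moment, turning the shorter way round; what a row does not reach only later rows make up. A row lasts 1/10 s, in which the tool goes at most 50 mm and 8.59 degrees, less where a joint would pass 70% of its speed; a pose out of reach is approached as far as the arm can. A call with a number of a shift or a turn outside -1 to 1 is refused whole. A call with a gripper value outside its range is refused whole. The fingers move at their own pace and stop on an object; FORCE is the grip in N (left out, the last holds). Time passes only in rows, so rows that repeat a pose let the fingers close. It gives the time, the measured TCP pose, the force, the opening and the grip force at its end, in the units of the state.
- bot.get_obs(): the state, without advancing time (a new reading comes with each control period).
- eyes.read_camera(name): name is "scene" or "top" or "wrist"; returns a dict with "image" (420x560x3 uint8, red, green, blue), "K" (3x3 intrinsics, pixels), "R" (3x3) and "t" (3): a world point X has camera coordinates R X + t. Camera axes: x right, y down, z forward; pixel columns grow to the right and rows downward; lengths in m; the calibration is good to about 2 mm. A picture is of the moment at which its call begins. There is no depth.
- ticket.hand_in(): hands the job in; it is judged then, once.
The state is a dict: "t": time; "q": joint angles; "joint_vel": joint speeds; "joint_torque": joint torques, N m; "eef_pos": TCP position; "tool_rot": TCP orientation; "contact_force": force on the tool from outside, world axes, zero at the start; "torque": the same for the moment, N m; "gripper_width": opening from 0.0 (shut) to 1.0 (fully open); "grasp_force": force on a finger pad.
Only numpy, scipy, OpenCV 4.12 (cv2) and the standard library are available. Lean on these libraries where they do the work, as an engineer would, in place of code of your own. Each camera call takes 0.05 s, during which the arm holds its last target. There are 200 camera calls.

## Working session

There is one attempt and no reset: what is moved stays moved. The work goes in short steps, Python scripts to look and compute and a shell command to move; the robot and the scene stay as the last step left them, time stands still between calls to the robot, and variables do not carry over. Pictures are saved under pics/ and viewed, at most 10 in all, crops included, and the job is handed in when it is done.

```bash
ls; mkdir -p pics; python3 - <<'E'
from station import bot,eyes,ticket
import cv2,numpy as np
o=bot.get_obs();print({k:np.round(v,3) for k,v in o.items()})
for n in("scene","top"):
    c=eyes.read_camera(n);cv2.imwrite(f"pics/{n}0.png",c["image"][:,:,::-1]);np.savez(f"{n}0.npz",**c)
    print(n,c["K"].round(1).tolist(),c["R"].round(3).tolist(),c["t"].round(3))
E
```

```text
pics
{'t': np.float64(0.0), 'q': array([ 1.148,  0.478,  0.022,  1.556, -0.011,  1.109, -0.083]), 'joint_vel': array([-0.   , -0.   , -0.001,  0.001, -0.002, -0.001,  0.003]), 'joint_torque': array([-0.0000e+00, -5.9644e+01,  1.6080e+00, -2.8119e+01,  1.2000e-02,
        1.0000e-02,  0.0000e+00]), 'eef_pos': array([ 0.209, -0.641,  0.23 ]), 'tool_rot': array([-0.001,  0.988,  0.157, -0.   ]), 'contact_force': array([ 0.548, -0.495, -0.332]), 'torque': array([ 0.007, -0.019, -0.001]), 'grasp_force': np.float64(0.0), 'gripper_width': np.float64(1.0)}
scene [[400.5, 0.0, 278.8], [0.0, 400.5, 210.1], [0.0, 0.0, 1.0]] [[-0.866, 0.501, 0.001], [0.423, 0.732, -0.533], [-0.268, -0.461, -0.846]] [ 0.526 -0.195  1.251]
top [[429.5, 0.0, 275.3], [0.0, 429.5, 205.2], [0.0, 0.0, 1.0]] [[0.024, -1.0, -0.004], [-0.997, -0.023, -0.067], [0.067, 0.005, -0.998]] [-0.002  0.586  1.213]
```

View pics/scene0.png

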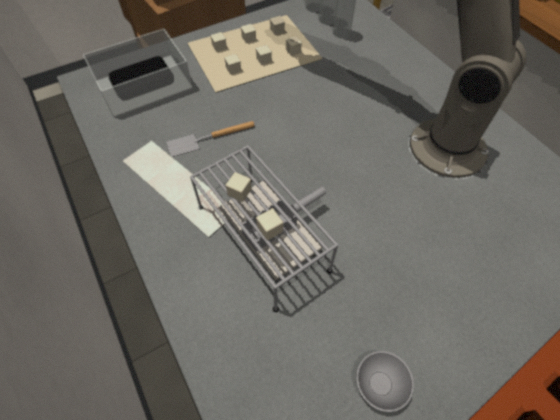

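View pics/top0.png

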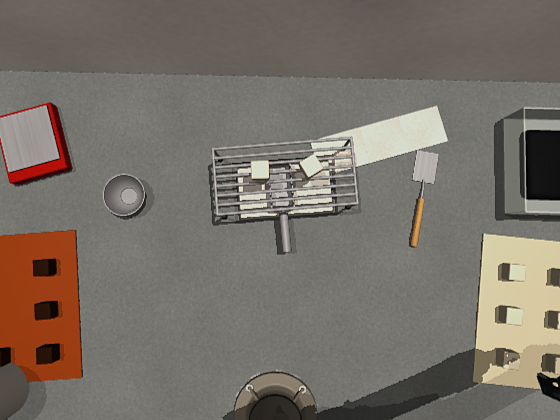

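The top image shows the shelf at about (213–357, 140–220), with the handle pointing at the robot from (284,213) to (288,252). The cubes are at (260,170) and (311,166). I'll enlarge both views.

```bash
python3 - <<'E'
import cv2,numpy as np
t=np.load("top0.npz")["image"][125:265,200:370,::-1];s=np.load("scene0.npz")["image"][140:315,180:345,::-1]
cv2.imwrite("pics/tc.png",cv2.resize(t,(680,560),interpolation=cv2.INTER_CUBIC))
cv2.imwrite("pics/sc.png",cv2.resize(s,(560,595),interpolation=cv2.INTER_CUBIC))
E
```

```text
(no output)
```

View pics/tc.png

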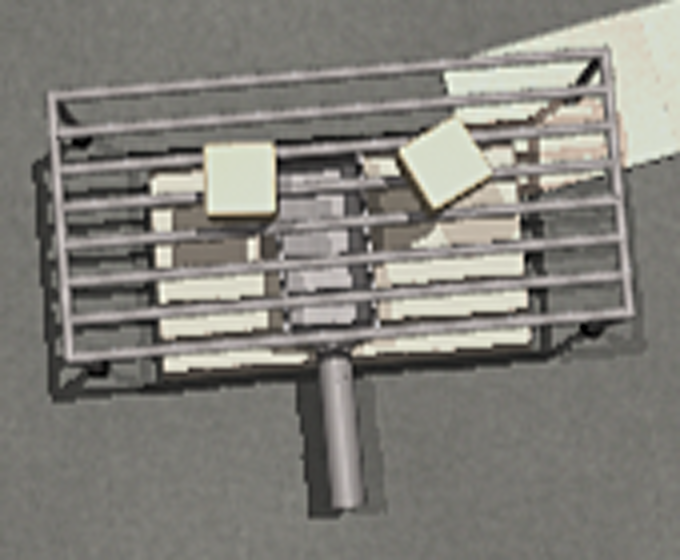

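View pics/sc.png

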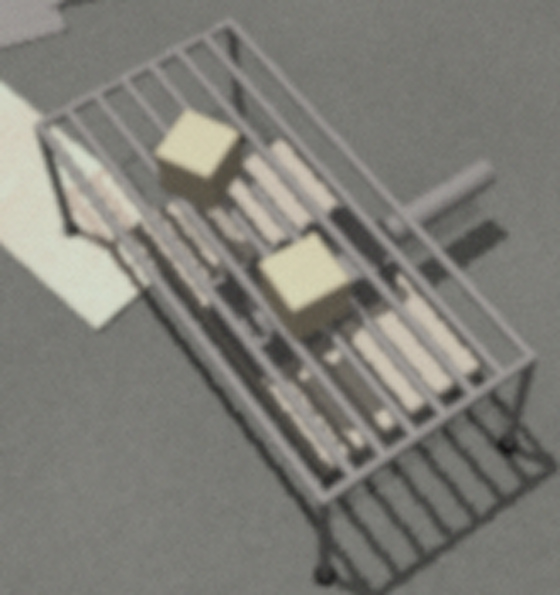

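The rack's top-wire corners in the 4x top crop are at (54,96), (606,50), (629,315) and (70,356). The handle tip is at (346,505) and the collar at (336,354). In the scene crop the tip is at (489,168) and the collar at (397,225). I'll triangulate from these.

```bash
cat >h.py <<'E'
import numpy as np
from scipy.spatial.transform import Rotation as Ro
def ray(c,u,v):
    d=c["R"].T@np.linalg.inv(c["K"])@[u,v,1]; return -c["R"].T@c["t"],d
def onz(c,u,v,z):
    o,d=ray(c,u,v); return o+d*(z-o[2])/d[2]
def tri(rs):
    A=sum(np.eye(3)-np.outer(d,d)/(d@d) for o,d in rs);b=sum((np.eye(3)-np.outer(d,d)/(d@d))@o for o,d in rs)
    return np.linalg.solve(A,b)
def rect(o): # quaternion wxyz -> matrix
    q=o["tool_rot"];return Ro.from_quat([q[1],q[2],q[3],q[0]])
E
python3 - <<'E'
from h import *
t=dict(np.load("top0.npz"));s=dict(np.load("scene0.npz"))
T=lambda u,v:(200+u/4-.4,125+v/4-.4)
S=lambda u,v:(180+u/3.394-.35,140+v/3.4-.35)
tc=[(54,96),(606,50),(629,315),(70,356)];sc=[(322,497),(40,125),(232,22),(533,357)]
P=[]
for a,b in zip(tc,sc):
    A=onz(t,*T(*a),.147);B=onz(s,*S(*b),.147);P.append((A+B)/2)
    print(A[:2].round(4),B[:2].round(4),tri([ray(t,*T(*a)),ray(s,*S(*b))]).round(4))
P=np.array(P)
print("sizes",np.linalg.norm(P-np.roll(P,-1,0),axis=1).round(3))
y=P[0]-P[1]+P[3]-P[2];x=P[0]-P[3]+P[1]-P[2]
print("yaws",np.degrees(np.arctan2(x[1],x[0])),np.degrees(np.arctan2(-y[0],y[1])))
yaw=np.arctan2(-y[0],y[1]);ex=np.array([np.cos(yaw),np.sin(yaw),0])
print("board",(P.mean(0)-ex*.025).round(4))
for n,a,b in(("tip",(346,505),(489,168)),("col",(336,354),(397,225))):
    print(n,onz(t,*T(*a),.071)[:2].round(4),onz(s,*S(*b),.071)[:2].round(4),tri([ray(t,*T(*a)),ray(s,*S(*b))]).round(4))
for a in((163,376),(545,353),(150,175)):print(onz(t,*T(*a),.045).round(4))
E
```

```text
[0.7205 0.1766] [0.7208 0.1766] [0.7206 0.1766 0.1467]
[ 0.7589 -0.1812] [ 0.7575 -0.1801] [ 0.7582 -0.1808  0.1469]
[ 0.5865 -0.198 ] [ 0.5879 -0.1977] [ 0.587  -0.1986  0.1456]
[0.5517 0.1607] [0.5506 0.1616] [0.5512 0.1612 0.1471]
sizes [0.359 0.172 0.361 0.17 ]
yaws 5.479587544313631 5.866001173968496
board [ 0.6294 -0.0128  0.147 ]
tip [ 0.4578 -0.0204] [ 0.4551 -0.0225] [ 0.4577 -0.0201  0.0759]
col [ 0.5608 -0.0113] [ 0.5464 -0.0132] [ 0.5561 -0.0079  0.087 ]
[0.5438 0.1093 0.045 ]
[ 0.5662 -0.1583  0.045 ]
[0.6857 0.1227 0.045 ]
```

Results agree with the given sizes: the rack measures 360 × 170 mm and its wires sit at z = 0.147. That puts the board at about (0.629, −0.013) with a yaw of about 5.7°. The grip point is about (0.512, −0.016, 0.071) and the pan's yaw about 5°. I'll write a small row-calculator and move to a hover pose.

```bash
cat >>h.py <<'E'
G=np.array([0,0,-.019])  # grasp point in tool frame
def Rt(yaw,lean): # tool x along bar (yaw deg), z down, then lean about tool x
    return Ro.from_euler("z",yaw,degrees=True)*Ro.from_euler("x",180,degrees=True)*Ro.from_euler("x",lean,degrees=True)
def rows(o,goals): # goals: (grasp xyz, yaw, lean)
    R0=rect(o);p0=np.array(o["eef_pos"])
    for g,y,l in goals:
        R=Rt(y,l); p=np.array(g)-R.apply(G)
        print(*(R0.inv().apply(p-p0)/.5).round(4),*((R0.inv()*R).as_rotvec()/np.pi).round(4),"|TCP",p.round(3))
def st(o):
    R=rect(o);print("t",round(float(o["t"]),2),"grasp",(np.array(o["eef_pos"])+R.apply(G)).round(4),"eul zyx",(R*Ro.from_euler("x",-180,degrees=True)).as_euler("ZYX",degrees=True).round(2),"w",round(float(o["gripper_width"]),3),"gf",round(float(o["grasp_force"]),1),"F",np.round(o["contact_force"],1),"q",np.round(o["q"],2))
E
python3 - <<'E'
from h import *;from station import bot
o=bot.get_obs();st(o);rows(o,[((.50,-.016,.22),5.3,0)])
E
```

```text
t 0.1 grasp [ 0.2088 -0.6414  0.2494] eul zyx [1.804e+01 1.000e-02 9.000e-02] w 0.995 gf 0.0 F [ 0.4 -0.1 -0.7] q [ 1.15  0.48  0.02  1.56 -0.01  1.11 -0.08]
0.941 -1.0088 0.0604 -0.0005 0.0001 0.0708 |TCP [ 0.5   -0.016  0.201]
```

```bash
R="0.94 -1 0.06 0 0 0.0708 0"; python3 -m crank '0.94 -1 0.06 0 0 0.0708 0;0.94 -1 0.06 0 0 0.0708 0;0.94 -1 0.06 0 0 0.0708 0;0.94 -1 0.06 0 0 0.0708 0;0.94 -1 0.06 0 0 0.0708 0;0.94 -1 0.06 0 0 0.0708 0;0.94 -1 0.06 0 0 0.0708 0;0.94 -1 0.06 0 0 0.0708 0;0.94 -1 0.06 0 0 0.0708 0;0.94 -1 0.06 0 0 0.0708 0;0.94 -1 0.06 0 0 0.0708 0;0.94 -1 0.06 0 0 0.0708 0;0.94 -1 0.06 0 0 0.0708 0;0.94 -1 0.06 0 0 0.0708 0;0.94 -1 0.06 0 0 0.0708 0;0.94 -1 0.06 0 0 0.0708 0;0.94 -1 0.06 0 0 0.0708 0;0.94 -1 0.06 0 0 0.0708 0'
python3 - <<'E'
from h import *;from station import bot,eyes
import cv2
c=eyes.read_camera("wrist");np.savez("w1.npz",**c);cv2.imwrite("pics/w1.png",cv2.resize(c["image"][:,:,::-1],(800,600)))
o=bot.get_obs();st(o)
E
```

```text
t: 1.9
eef_pos: [0.5006, -0.0225, 0.2012]
tool_rot: [0.0, 0.999, 0.045, -0.0]
contact_force: [-0.4, 0.0, -0.9]
gripper_width: 1.004
grasp_force: 0.0
t 1.95 grasp [ 0.5007 -0.0223  0.2203] eul zyx [ 5.15  0.01 -0.03] w 1.004 gf 0.0 F [0.1 0.  0.7] q [ 0.2   0.25 -0.33  1.98  0.1   0.93 -1.65]
```

View pics/w1.png

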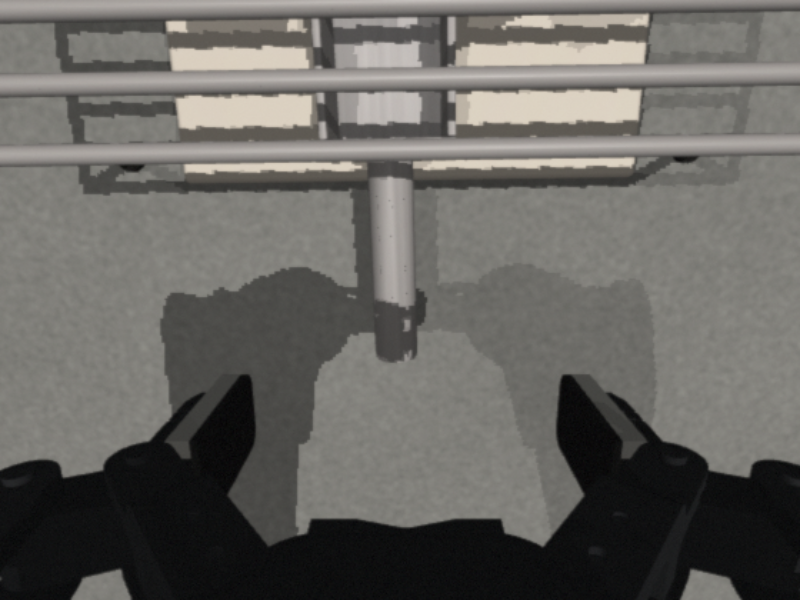

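The wrist view shows the handle axis running from (391.5,170) to (396,350). The board's front corners are at about (184,178) and (636,170), and the trough rims run along (318,18)–(328,135) and (451,18)–(450,135). I'll compute from these.

```bash
python3 - <<'E'
from h import *;from station import bot
w=dict(np.load("w1.npz"));W=lambda u,v,z:onz(w,u*.7-.15,v*.7-.15,z)
a,b=W(391.5,170,.071),W(396,345,.071);print("handle",a,b,"tip",W(396,357,.071),"yaw",np.degrees(np.arctan2(*(a-b)[1::-1])))
for n,l,z in(("L",((318,18),(328,135)),.097),("R",((451,18),(450,135)),.097),("board",((184,178),(636,170)),.045),("bside",((168,25),(184,178)),.045),("bsideR",((650,18),(636,170)),.045),("wire",((0,155),(800,144)),.147)):
    p,q=W(*l[0],z),W(*l[1],z);print(n,p.round(4),q.round(4),"ang",np.degrees(np.arctan2(*(p-q)[1::-1])).round(2))
o=bot.get_obs();st(o)
E
```

```text
handle [ 0.56064528 -0.00912899  0.071     ] [ 0.46404912 -0.01974063  0.071     ] tip [ 0.45672154 -0.02036672  0.071     ] yaw 6.269134858107679
L [0.6227 0.0277 0.097 ] [0.5742 0.0209 0.097 ] ang 8.0
R [ 0.628  -0.0304  0.097 ] [ 0.5793 -0.0355  0.097 ] ang 5.98
board [0.545  0.1097 0.045 ] [ 0.5727 -0.1479  0.045 ] ang 96.15
bside [0.6241 0.1163 0.045 ] [0.545  0.1097 0.045 ] ang 4.74
bsideR [ 0.6506 -0.139   0.045 ] [ 0.5727 -0.1479  0.045 ] ang 6.58
wire [0.5544 0.135  0.147 ] [ 0.5852 -0.1615  0.147 ] ang 95.92
t 1.95 grasp [ 0.5007 -0.0223  0.2203] eul zyx [ 5.15  0.01 -0.03] w 1.004 gf 0.0 F [0.1 0.  0.7] q [ 0.2   0.25 -0.33  1.98  0.1   0.93 -1.65]
```

```bash
python3 - <<'E'
from h import *;from station import bot
o=bot.get_obs();rows(o,[((.511,-.085,.142),6.2,45),((.511,-.0145,.071),6.2,45)])
E
```

```text
0.0089 0.0997 0.1455 0.2501 -0.0022 -0.0056 |TCP [ 0.51  -0.072  0.129]
0.0216 -0.0408 0.2874 0.2501 -0.0022 -0.0056 |TCP [ 0.51  -0.001  0.058]
```

```bash
python3 -m crank '0.009 0.1 0.145 0.08 0 0 0;0.009 0.1 0.145 0.15 0 -0.003 0;0.009 0.1 0.145 0.25 -0.002 -0.0055 0;0.009 0.1 0.145 0.25 -0.002 -0.0055 0;0.009 0.1 0.145 0.25 -0.002 -0.0055 0;0.009 0.1 0.145 0.25 -0.002 -0.0055 0;0.009 0.1 0.145 0.25 -0.002 -0.0055 0;0.009 0.1 0.145 0.25 -0.002 -0.0055 0;0.009 0.1 0.145 0.25 -0.002 -0.0055 0;0.009 0.1 0.145 0.25 -0.002 -0.0055 0'
python3 - <<'E'
from h import *;from station import bot
o=bot.get_obs();st(o);rows(o,[((.511,-.0145,.071),6.2,45)])
E
```

```text
t: 2.95
eef_pos: [0.5104, -0.0692, 0.1297]
tool_rot: [-0.381, 0.923, 0.052, -0.02]
contact_force: [-0.1, -0.5, 0.4]
gripper_width: 0.999
grasp_force: 0.0
t 2.95 grasp [ 0.5119 -0.0825  0.1432] eul zyx [ 6.44 -0.12 44.9 ] w 0.999 gf 0.0 F [-0.1 -0.5  0.4] q [ 0.75  0.66 -0.47  1.82 -0.46  1.12 -0.85]
0.0132 0.006 0.1979 0.0006 0.0005 0.0014 |TCP [ 0.51  -0.001  0.058]
```

```bash
python3 -m crank '0.003 0.001 0.04 0 0 0 0;0.006 0.003 0.08 0 0 0 0;0.009 0.005 0.12 0 0 0 0;0.012 0.006 0.16 0 0 0 0;0.013 0.006 0.185 0 0 0.001 0;0.013 0.006 0.198 0 0 0.001 0;0.013 0.006 0.198 0 0 0.001 0;0.013 0.006 0.198 0 0 0.001 0.3;0.013 0.006 0.198 0 0 0.001 0.5;0.013 0.006 0.198 0 0 0.001 0.6;0.013 0.006 0.198 0 0 0.001 0.7;0.013 0.006 0.198 0 0 0.001 0.8;0.013 0.006 0.198 0 0 0.001 1;0.013 0.006 0.198 0 0 0.001 1;0.013 0.006 0.198 0 0 0.001 1;0.013 0.006 0.198 0 0 0.001 1' 30
python3 - <<'E'
from h import *;from station import bot
o=bot.get_obs();st(o)
E
```

```text
t: 4.55
eef_pos: [0.5093, -0.0018, 0.0573]
tool_rot: [-0.382, 0.922, 0.05, -0.021]
contact_force: [-1.1, -1.2, 5.2]
gripper_width: 0.275
grasp_force: 29.1
t 4.55 grasp [ 0.5107 -0.0152  0.0707] eul zyx [ 6.22  0.07 45.05] w 0.275 gf 29.1 F [-1.1 -1.2  5.2] q [ 0.68  0.76 -0.5   1.9  -0.5   0.92 -0.83]
```

```bash
python3 - <<'E'
from h import *;from station import bot
o=bot.get_obs();rows(o,[((.5107,-.0152,.0935),6.2,45)])
E
```

```text
-0.0001 -0.0322 -0.0321 -0.0003 0.0004 -0.0002 |TCP [ 0.509 -0.002  0.08 ]
```

```bash
python3 -m crank '0 0 0 0 0 0 1;0 0 0 0 0 0 1;0 0 0 0 0 0 1;0 -0.004 -0.004 0 0 0 1;0 -0.008 -0.008 0 0 0 1;0 -0.012 -0.012 0 0 0 1;0 -0.016 -0.016 0 0 0 1;0 -0.02 -0.02 0 0 0 1;0 -0.024 -0.024 0 0 0 1;0 -0.028 -0.028 0 0 0 1;0 -0.032 -0.032 0 0 0 1;0 -0.032 -0.032 0 0 0 1;0 -0.032 -0.032 0 0 0 1;0 -0.032 -0.032 0 0 0 1' 115
python3 - <<'E'
from h import *;from station import bot,eyes
import cv2
o=bot.get_obs();st(o);print(o["torque"])
a=[]
for n in("scene","top","wrist"):
    c=eyes.read_camera(n);np.savez(n+"2.npz",**c);im=c["image"][:,:,::-1]
    a.append(cv2.resize({"scene":im[140:300,190:340],"top":im[125:265,200:350],"wrist":im}[n],(400,300)if n=="wrist"else(400,380)))
a[2]=cv2.copyMakeBorder(a[2],0,0,0,400,cv2.BORDER_CONSTANT)
cv2.imwrite("pics/l2.png",cv2.resize(np.vstack([np.hstack(a[:2]),a[2]])[:600],(800,600)))
E
```

```text
t: 5.95
eef_pos: [0.5092, -0.0021, 0.0792]
tool_rot: [-0.382, 0.923, 0.05, -0.021]
contact_force: [0.1, 0.3, -4.7]
gripper_width: 0.248
grasp_force: 112.5
t 5.95 grasp [ 0.5107 -0.0154  0.0926] eul zyx [ 6.19  0.09 45.  ] w 0.248 gf 112.5 F [ 0.1  0.3 -4.7] q [ 0.68  0.72 -0.5   1.9  -0.5   0.95 -0.85]
[-1.40923253  0.28189083 -0.02640984]
```

View pics/l2.png

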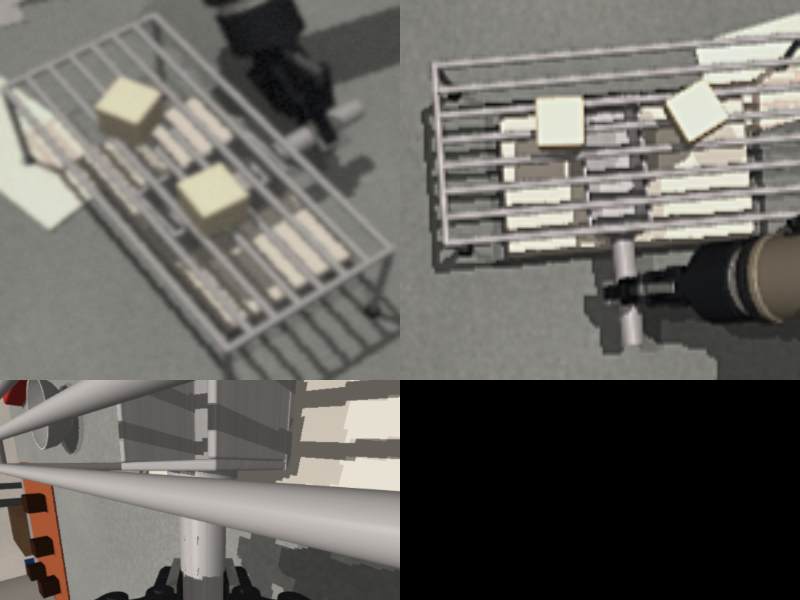

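The pan is gripped and its weight is carried: the force is about 4.7 N, and it lies square to the gripper in the wrist view. Next I'll work out the rotation rows.

```bash
python3 - <<'E'
from h import *;from station import bot
o=bot.get_obs();rows(o,[((.5105-.001*min(i,3),-.0154-.0005*i,.0935 if i>0 else .0935),6.1,45-3*i) for i in range(0,16)])
E
```

```text
-0.0002 -0.0013 -0.0012 -0.0 0.0007 -0.0 |TCP [ 0.509 -0.002  0.08 ]
-0.0023 0.0013 -0.0018 -0.0167 0.0007 -0.0 |TCP [ 0.508 -0.003  0.079]
-0.0044 0.0038 -0.0025 -0.0334 0.0007 0.0 |TCP [ 0.507 -0.005  0.079]
-0.0065 0.0063 -0.0033 -0.05 0.0007 0.0 |TCP [ 0.506 -0.006  0.078]
-0.0066 0.009 -0.0044 -0.0667 0.0007 0.0001 |TCP [ 0.506 -0.007  0.078]
-0.0067 0.0116 -0.0056 -0.0834 0.0007 0.0001 |TCP [ 0.506 -0.008  0.077]
-0.0068 0.0142 -0.0068 -0.1 0.0007 0.0001 |TCP [ 0.507 -0.01   0.077]
-0.0069 0.0168 -0.0082 -0.1167 0.0007 0.0001 |TCP [ 0.507 -0.011  0.076]
-0.0071 0.0194 -0.0097 -0.1334 0.0007 0.0001 |TCP [ 0.507 -0.013  0.076]
-0.0072 0.0219 -0.0112 -0.15 0.0007 0.0002 |TCP [ 0.507 -0.014  0.075]
-0.0073 0.0243 -0.0129 -0.1667 0.0007 0.0002 |TCP [ 0.507 -0.016  0.075]
-0.0074 0.0267 -0.0146 -0.1834 0.0007 0.0002 |TCP [ 0.507 -0.017  0.075]
-0.0075 0.0291 -0.0164 -0.2 0.0007 0.0002 |TCP [ 0.507 -0.018  0.075]
-0.0076 0.0313 -0.0184 -0.2167 0.0007 0.0002 |TCP [ 0.507 -0.02   0.075]
-0.0077 0.0336 -0.0204 -0.2334 0.0007 0.0002 |TCP [ 0.507 -0.021  0.075]
-0.0078 0.0357 -0.0224 -0.25 0.0007 0.0003 |TCP [ 0.507 -0.023  0.074]
```

```bash
python3 -m crank '0 -0.0013 -0.0012 0 0 0 1;-0.002 0.0013 -0.0018 -0.0167 0 0 1;-0.004 0.0038 -0.0025 -0.0333 0 0 1;-0.006 0.0063 -0.0033 -0.05 0 0 1;-0.0065 0.009 -0.0044 -0.0667 0 0 1;-0.0067 0.0116 -0.0056 -0.0833 0 0 1;-0.0068 0.0142 -0.0068 -0.1 0 0 1;-0.0069 0.0168 -0.0082 -0.1167 0 0 1;-0.007 0.0194 -0.0097 -0.1333 0 0 1;-0.0072 0.0219 -0.0112 -0.15 0 0 1;-0.0073 0.0243 -0.0129 -0.1667 0 0 1;-0.0074 0.0267 -0.0146 -0.1833 0 0 1;-0.0075 0.0291 -0.0164 -0.2 0 0 1;-0.0076 0.0313 -0.0184 -0.2167 0 0 1;-0.0077 0.0336 -0.0204 -0.2333 0 0 1;-0.0078 0.0357 -0.0224 -0.25 0 0 1'
python3 - <<'E'
from h import *;from station import bot
o=bot.get_obs();st(o);print(o["torque"]);rows(o,[((.5075,-.0229,.0935),6,-3*i) for i in range(1,16)])
E
```

```text
t: 7.7
eef_pos: [0.5072, -0.0213, 0.0757]
tool_rot: [0.001, 0.998, 0.055, 0.0]
contact_force: [-0.5, -0.4, -4.1]
gripper_width: 0.25
grasp_force: 112.6
t 7.7 grasp [ 0.5072 -0.0213  0.0947] eul zyx [ 6.32 -0.   -0.11] w 0.25 gf 112.6 F [-0.5 -0.4 -4.1] q [ 0.01  0.42 -0.11  2.07  0.08  0.65 -1.62]
[-0.02855333  0.48271927 -0.05466004]
0.0002 0.0052 0.0023 -0.0161 -0.0001 0.0018 |TCP [ 0.508 -0.024  0.075]
0.0002 0.0071 0.0021 -0.0327 -0.0001 0.0018 |TCP [ 0.508 -0.025  0.075]
0.0002 0.0091 0.0019 -0.0494 -0.0002 0.0018 |TCP [ 0.508 -0.026  0.075]
0.0002 0.0111 0.0015 -0.0661 -0.0002 0.0018 |TCP [ 0.508 -0.027  0.075]
0.0002 0.013 0.0011 -0.0827 -0.0002 0.0018 |TCP [ 0.508 -0.028  0.075]
0.0002 0.0149 0.0005 -0.0994 -0.0003 0.0018 |TCP [ 0.508 -0.029  0.075]
0.0002 0.0168 -0.0002 -0.1161 -0.0003 0.0018 |TCP [ 0.508 -0.03   0.076]
0.0002 0.0186 -0.0009 -0.1327 -0.0004 0.0017 |TCP [ 0.508 -0.031  0.076]
0.0002 0.0204 -0.0018 -0.1494 -0.0004 0.0017 |TCP [ 0.508 -0.031  0.077]
0.0002 0.0222 -0.0027 -0.1661 -0.0005 0.0017 |TCP [ 0.508 -0.032  0.077]
0.0001 0.0239 -0.0037 -0.1827 -0.0005 0.0017 |TCP [ 0.509 -0.033  0.078]
0.0001 0.0255 -0.0049 -0.1994 -0.0006 0.0017 |TCP [ 0.509 -0.034  0.078]
0.0001 0.0271 -0.0061 -0.2161 -0.0006 0.0017 |TCP [ 0.509 -0.035  0.079]
0.0001 0.0286 -0.0074 -0.2327 -0.0007 0.0017 |TCP [ 0.509 -0.036  0.079]
0.0001 0.0301 -0.0087 -0.2494 -0.0007 0.0017 |TCP [ 0.509 -0.036  0.08 ]
```

```bash
python3 -m crank '0 0.005 0.002 -0.0161 0 0.001 1;0 0.007 0.002 -0.0327 0 0.001 1;0 0.009 0.002 -0.0494 0 0.001 1;0 0.011 0.0015 -0.066 0 0.001 1;0 0.013 0.001 -0.0827 0 0.001 1;0 0.015 0.0005 -0.0994 0 0.001 1;0 0.017 0 -0.116 0 0.001 1;0 0.0186 -0.001 -0.1327 0 0.001 1;0 0.0204 -0.0018 -0.1494 0 0.001 1;0 0.0222 -0.0027 -0.166 0 0.001 1;0 0.024 -0.0037 -0.1827 0 0.001 1;0 0.0255 -0.0049 -0.1994 0 0.001 1;0 0.027 -0.006 -0.216 0 0.001 1;0 0.0286 -0.0074 -0.2327 0 0.001 1;0 0.03 -0.0087 -0.2494 0 0.001 1;0 0.03 -0.0087 -0.2494 0 0.001 1;0 0.03 -0.0087 -0.2494 0 0.001 1'
python3 - <<'E'
from h import *;from station import bot,eyes
import cv2
o=bot.get_obs();st(o);print(o["torque"]);rows(o,[((.5075,-.0235,.078),6,-45),((.5075,-.0235,.0765),6,-45)])
a=[]
for n in("scene","top","wrist"):
    c=eyes.read_camera(n);np.savez(n+"3.npz",**c);im=c["image"][:,:,::-1]
    a.append(cv2.resize({"scene":im[140:300,190:340],"top":im[125:265,200:350],"wrist":im[:,:]}[n],(400,300)if n=="wrist"else(400,300)))
a[2]=cv2.copyMakeBorder(a[2],0,0,0,400,cv2.BORDER_CONSTANT)
cv2.imwrite("pics/l3.png",np.vstack([np.hstack(a[:2]),a[2]]))
E
```

```text
t: 9.4
eef_pos: [0.5092, -0.036, 0.0789]
tool_rot: [0.38, 0.923, 0.05, 0.021]
contact_force: [0.4, 0.0, -3.8]
gripper_width: 0.245
grasp_force: 113.1
t 9.4 grasp [ 0.5078 -0.0228  0.0924] eul zyx [ 6.180e+00 -2.000e-02 -4.472e+01] w 0.245 gf 113.1 F [ 0.4  0.  -3.8] q [-0.71  0.62  0.27  2.09  0.74  0.91 -2.53]
[ 1.28975012  0.56308233 -0.00957965]
-0.0008 -0.0191 0.0215 -0.0016 -0.0008 0.0007 |TCP [ 0.509 -0.037  0.065]
-0.0008 -0.0212 0.0236 -0.0016 -0.0008 0.0007 |TCP [ 0.509 -0.037  0.063]
```

View pics/l3.png

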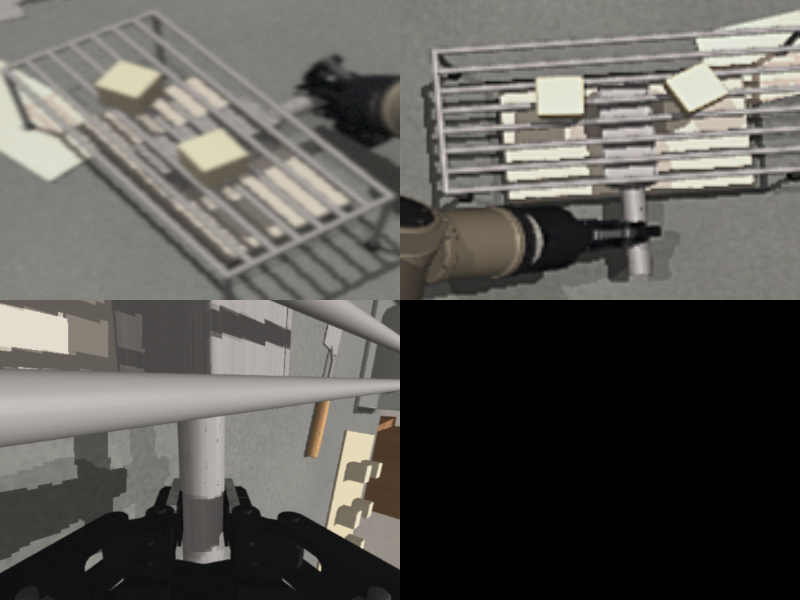

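The pan is on its side (bottom facing sideways, trough still under the shelf), cubes unmoved. Now lowering gently.

```bash
python3 -m crank '0 -0.003 0.003 -0.001 0 0 1;0 -0.006 0.006 -0.0016 0 0 1;0 -0.009 0.009 -0.0016 0 0 1;0 -0.012 0.012 -0.0016 0 0 1;0 -0.015 0.015 -0.0016 0 0 1;0 -0.017 0.017 -0.0016 0 0 1;0 -0.019 0.019 -0.0016 0 0 1;0 -0.0205 0.0205 -0.0016 0 0 1;0 -0.0205 0.0205 -0.0016 0 0 1;0 -0.0205 0.0205 -0.0016 0 0 1'
python3 - <<'E'
from h import *;from station import bot
o=bot.get_obs();st(o);print(o["torque"])
E
```

```text
t: 10.55
eef_pos: [0.509, -0.0385, 0.0648]
tool_rot: [0.384, 0.922, 0.048, 0.02]
contact_force: [-3.0, -2.9, 0.5]
gripper_width: 0.247
grasp_force: 112.9
t 10.55 grasp [ 0.5076 -0.025   0.0781] eul zyx [ 5.950e+00  1.000e-02 -4.523e+01] w 0.247 gf 112.9 F [-3.  -2.9  0.5] q [-0.71  0.65  0.27  2.09  0.75  0.89 -2.56]
[ 0.3105778   0.04459292 -0.7832396 ]
```

```bash
python3 -m crank '0 -0.0008 0.0008 0 0 0 1;0 -0.0014 0.0014 0 0 0 1;0 -0.0014 0.0014 0 0 0 1' ; python3 -m crank '0 0 0 0 0 0 1;0 0 0 0 0 0 1;0 0 0 0 0 0 1;0 0 0 0 0 0 1;0 0 0 0 0 0 0.7;0 0 0 0 0 0 0.65;0 0 0 0 0 0 0.5;0 0 0 0 0 0 0.3;0 0 0 0 0 0 0;0 0 0 0 0 0 0;0 0 0 0 0 0 0;0 0 0 0 0 0 0' 20
python3 - <<'E'
from h import *;from station import bot
o=bot.get_obs();st(o)
rows(o,[((.5076,-.10*-1+.0,.153),6,-45),((.5,-.024,.22),6,0),((.5,-.09,.15),6,45)])
E
```

```text
t: 10.85
eef_pos: [0.5093, -0.0386, 0.0642]
tool_rot: [0.384, 0.922, 0.048, 0.02]
contact_force: [-3.3, -2.8, 6.3]
gripper_width: 0.248
grasp_force: 113.4
t: 12.05
eef_pos: [0.5092, -0.0378, 0.0635]
tool_rot: [0.384, 0.922, 0.049, 0.02]
contact_force: [0.1, -0.2, 0.6]
gripper_width: 0.999
grasp_force: 0.0
t 12.05 grasp [ 0.5078 -0.0244  0.0768] eul zyx [ 6.030e+00  1.000e-02 -4.518e+01] w 0.999 gf 0.0 F [ 0.1 -0.2  0.6] q [-0.71  0.66  0.27  2.09  0.75  0.89 -2.56]
0.0256 -0.0666 -0.2829 0.001 -0.0001 0.0002 |TCP [0.509 0.087 0.14 ]
-0.0155 0.1744 -0.2148 0.251 0.0 0.0002 |TCP [ 0.5   -0.024  0.201]
-0.0294 0.1566 -0.0499 0.501 0.0001 0.0002 |TCP [ 0.499 -0.077  0.137]
```

```bash
python3 -m crank '0 0 -0.03 0 0 0 0;0 0 -0.07 0 0 0 0;0 0 -0.13 0 0 0 0;0 0 -0.2 0 0 0 0;-0.01 0.04 -0.24 0.03 0 0 0;-0.015 0.1 -0.24 0.08 0 0 0;-0.015 0.174 -0.215 0.13 0 0 0;-0.015 0.174 -0.215 0.17 0 0 0;-0.015 0.174 -0.215 0.21 0 0 0;-0.015 0.174 -0.215 0.251 0 0 0;-0.015 0.174 -0.215 0.251 0 0 0;-0.015 0.174 -0.215 0.251 0 0 0;-0.015 0.174 -0.215 0.251 0 0 0;-0.015 0.174 -0.215 0.251 0 0 0'
python3 - <<'E'
from h import *;from station import bot,eyes
import cv2
c=eyes.read_camera("wrist");np.savez("w4.npz",**c);cv2.imwrite("pics/w4.png",cv2.resize(c["image"][:,:,::-1],(800,600)))
o=bot.get_obs();st(o)
rows(o,[((.508,-.095,.148),6,45),((.508,-.0244,.077),6,45)])
E
```

```text
t: 13.45
eef_pos: [0.5, -0.0218, 0.2005]
tool_rot: [0.001, 0.999, 0.054, -0.001]
contact_force: [-0.4, 0.2, -0.3]
gripper_width: 0.996
grasp_force: 0.0
t 13.5 grasp [ 0.5    -0.022   0.2196] eul zyx [ 6.23  0.07 -0.04] w 0.995 gf 0.0 F [-0.5  0.7 -0.5] q [-0.24  0.23  0.18  2.01 -0.05  0.91 -1.49]
0.0003 0.1199 0.1321 0.2502 0.0009 0.001 |TCP [ 0.507 -0.082  0.135]
0.0158 -0.0205 0.274 0.2502 0.0009 0.001 |TCP [ 0.507 -0.011  0.064]
```

View pics/w4.png

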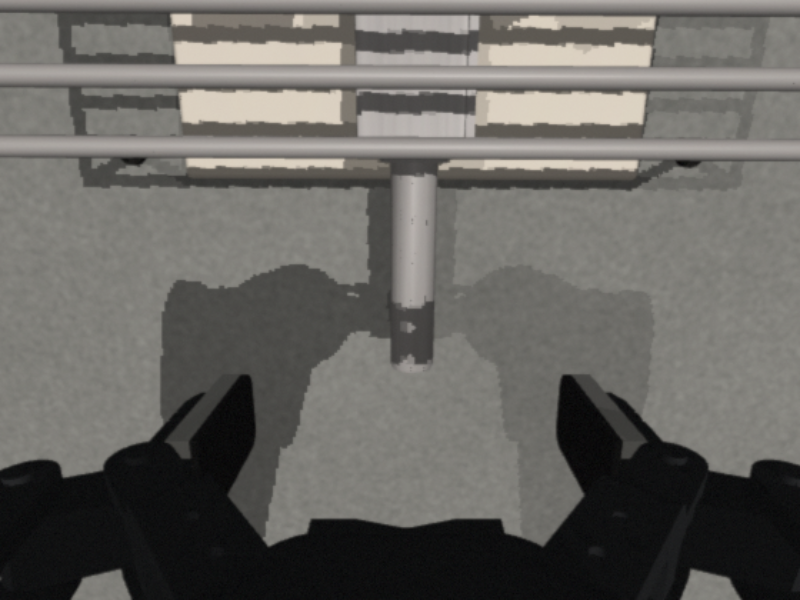

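The pan now stands on its long side. The handle axis is at col 413, from row 175 to a tip at about row 366. The board's front corners are at (188,170) and (637,170).

```bash
python3 - <<'E'
from h import *;from station import bot
w=dict(np.load("w4.npz"));W=lambda u,v,z:onz(w,u*.7-.15,v*.7-.15,z)
a,b=W(413.5,175,.077),W(412.5,350,.077);print("handle",a,b,"tip",W(412,364,.077),"yaw",np.degrees(np.arctan2(*(a-b)[1::-1])))
B=[W(188,170,.045),W(637,170,.045)];print(B,np.degrees(np.arctan2(*(B[0]-B[1])[1::-1]))-90,"mid",(B[0]+B[1])/2)
for n,l in(("L",((357,20),(357,135))),("R",((475,20),(475,135)))):
    p,q=W(*l[0],.109),W(*l[1],.109);print(n,p.round(4),q.round(4),np.degrees(np.arctan2(*(p-q)[1::-1])).round(2))
p,q=W(0,144,.147),W(800,150,.147);print("wire",p,q,np.degrees(np.arctan2(*(p-q)[1::-1]))-90)
E
```

```text
handle [ 0.55858814 -0.01892706  0.077     ] [ 0.46383595 -0.02916177  0.077     ] tip [ 0.45542851 -0.02983138  0.077     ] yaw 6.164933979500066
[array([0.54649522, 0.1085269 , 0.045     ]), array([ 0.57443923, -0.14618853,  0.045     ])] 6.260700089595062 mid [ 0.56046722 -0.01883082  0.045     ]
L [0.6192 0.0122 0.109 ] [0.5737 0.0084 0.109 ] 4.82
R [ 0.6246 -0.0366  0.109 ] [ 0.5794 -0.0432  0.109 ] 8.34
wire [0.55480277 0.13569911 0.147     ] [ 0.58505898 -0.15938361  0.147     ] 5.854346194548782
```

The pan is already over the board's centre to within a few mm and square to it. I'll re-grip from the other side.

```bash
python3 -m crank '0 0.04 0.04 0.03 0 0 0;0 0.08 0.08 0.07 0 0 0;0 0.12 0.1 0.11 0 0 0;0 0.12 0.132 0.15 0 0 0;0 0.12 0.132 0.19 0 0 0;0 0.12 0.132 0.25 0 0 0;0 0.12 0.132 0.25 0 0 0;0 0.12 0.132 0.25 0 0 0;0 0.12 0.132 0.25 0 0 0;0 0.12 0.132 0.25 0 0 0'
python3 - <<'E'
from h import *;from station import bot
o=bot.get_obs();st(o);rows(o,[((.508,-.0244,.077),6.1,45)])
E
```

```text
t: 14.5
eef_pos: [0.5069, -0.0816, 0.1359]
tool_rot: [-0.381, 0.923, 0.05, -0.02]
contact_force: [-0.7, 0.4, -0.4]
gripper_width: 1.001
grasp_force: 0.0
t 14.5 grasp [ 0.5084 -0.0949  0.1494] eul zyx [ 6.22 -0.07 44.89] w 1.001 gf 0.0 F [-0.7  0.4 -0.4] q [ 0.39  0.61  0.05  1.84 -0.72  1.27 -0.59]
0.0144 0.0028 0.2016 0.0006 0.0002 0.0007 |TCP [ 0.507 -0.011  0.064]
```

```bash
python3 -m crank '0.003 0 0.04 0 0 0 0;0.006 0.001 0.08 0 0 0 0;0.009 0.002 0.12 0 0 0 0;0.012 0.003 0.16 0 0 0 0;0.014 0.003 0.187 0 0 0 0;0.0145 0.003 0.2015 0 0 0 0;0.0145 0.003 0.2015 0 0 0 0;0.0145 0.003 0.2015 0 0 0 0.3;0.0145 0.003 0.2015 0 0 0 0.5;0.0145 0.003 0.2015 0 0 0 0.6;0.0145 0.003 0.2015 0 0 0 0.7;0.0145 0.003 0.2015 0 0 0 0.8;0.0145 0.003 0.2015 0 0 0 1;0.0145 0.003 0.2015 0 0 0 1;0.0145 0.003 0.2015 0 0 0 1;0.0145 0.003 0.2015 0 0 0 1' 30
python3 -m crank '0 0 0 0 0 0 1;0 0 0 0 0 0 1;0 0 0 0 0 0 1;0 -0.003 -0.003 0 0 0 1;0 -0.006 -0.006 0 0 0 1;0 -0.01 -0.01 0 0 0 1;0 -0.014 -0.014 0 0 0 1;0 -0.018 -0.018 0 0 0 1;0 -0.022 -0.022 0 0 0 1;0 -0.024 -0.024 0 0 0 1;0 -0.024 -0.024 0 0 0 1;0 -0.024 -0.024 0 0 0 1' 115
python3 - <<'E'
from h import *;from station import bot
o=bot.get_obs();st(o);print(o["torque"]);rows(o,[((.508-.0005*min(i,4),-.0244,.0940),6.05,45-3*i) for i in range(0,16)])
E
```

```text
t: 16.1
eef_pos: [0.5062, -0.0127, 0.0633]
tool_rot: [-0.383, 0.922, 0.049, -0.02]
contact_force: [-2.2, -1.7, 5.2]
gripper_width: 0.273
grasp_force: 29.2
t: 17.3
eef_pos: [0.5063, -0.0128, 0.0796]
tool_rot: [-0.382, 0.923, 0.049, -0.02]
contact_force: [-0.7, 0.1, -4.2]
gripper_width: 0.247
grasp_force: 112.5
t 17.3 grasp [ 0.5077 -0.0262  0.0931] eul zyx [6.03e+00 2.00e-02 4.50e+01] w 0.247 gf 112.5 F [-0.7  0.1 -4.2] q [ 0.33  0.66 -0.01  1.93 -0.8   1.1  -0.56]
[-1.36543435  0.34787502 -0.03571482]
0.0009 -0.0038 0.0011 0.0 -0.0 -0.0001 |TCP [ 0.507 -0.011  0.081]
-0.0001 -0.0019 0.0012 -0.0167 -0.0 -0.0001 |TCP [ 0.506 -0.012  0.08 ]
-0.0011 0.0 0.0011 -0.0333 0.0 -0.0001 |TCP [ 0.506 -0.013  0.079]
-0.0021 0.0019 0.0009 -0.05 0.0 -0.0001 |TCP [ 0.505 -0.013  0.079]
-0.0031 0.0038 0.0006 -0.0667 0.0 -0.0001 |TCP [ 0.505 -0.014  0.078]
-0.0031 0.0057 0.0001 -0.0833 0.0 -0.0001 |TCP [ 0.505 -0.015  0.078]
-0.0031 0.0076 -0.0004 -0.1 0.0 -0.0001 |TCP [ 0.505 -0.016  0.077]
-0.0031 0.0095 -0.0011 -0.1167 0.0 -0.0001 |TCP [ 0.505 -0.017  0.077]
-0.003 0.0113 -0.0019 -0.1333 0.0 -0.0001 |TCP [ 0.505 -0.018  0.076]
-0.003 0.0131 -0.0027 -0.15 0.0 -0.0001 |TCP [ 0.505 -0.019  0.076]
-0.003 0.0149 -0.0037 -0.1667 0.0 -0.0001 |TCP [ 0.505 -0.02   0.076]
-0.003 0.0166 -0.0047 -0.1833 0.0 -0.0001 |TCP [ 0.506 -0.02   0.075]
-0.003 0.0182 -0.0058 -0.2 0.0 -0.0001 |TCP [ 0.506 -0.021  0.075]
-0.003 0.0198 -0.007 -0.2167 0.0 -0.0001 |TCP [ 0.506 -0.022  0.075]
-0.003 0.0213 -0.0083 -0.2333 0.0 -0.0001 |TCP [ 0.506 -0.023  0.075]
-0.003 0.0228 -0.0097 -0.25 0.0 -0.0001 |TCP [ 0.506 -0.024  0.075]
```

```bash
python3 -m crank '0 -0.003 0 0 0 0 1;0 -0.0019 0.0008 -0.0167 0 0 1;-0.001 0 0.0011 -0.0333 0 0 1;-0.002 0.0019 0.0009 -0.05 0 0 1;-0.003 0.0038 0.0006 -0.0667 0 0 1;-0.003 0.0057 0 -0.0833 0 0 1;-0.003 0.0076 -0.0004 -0.1 0 0 1;-0.003 0.0095 -0.0011 -0.1167 0 0 1;-0.003 0.0113 -0.0019 -0.1333 0 0 1;-0.003 0.0131 -0.0027 -0.15 0 0 1;-0.003 0.0149 -0.0037 -0.1667 0 0 1;-0.003 0.0166 -0.0047 -0.1833 0 0 1;-0.003 0.0182 -0.0058 -0.2 0 0 1;-0.003 0.0198 -0.007 -0.2167 0 0 1;-0.003 0.0213 -0.0083 -0.2333 0 0 1;-0.003 0.0228 -0.0097 -0.25 0 0 1'
python3 - <<'E'
from h import *;from station import bot
o=bot.get_obs();st(o);print(o["torque"]);rows(o,[((.506,-.0246,.0938),6.05,-3*i) for i in range(1,16)])
E
```

```text
t: 18.9
eef_pos: [0.5052, -0.0237, 0.075]
tool_rot: [0.0, 0.999, 0.053, -0.001]
contact_force: [0.2, 0.2, -4.2]
gripper_width: 0.246
grasp_force: 112.6
t 18.9 grasp [ 0.5052 -0.0237  0.094 ] eul zyx [ 6.06  0.12 -0.03] w 0.246 gf 112.6 F [ 0.2  0.2 -4.2] q [-0.35  0.44  0.34  2.1  -0.24  0.64 -1.32]
[-0.0284979   0.50103269  0.01698817]
0.0015 0.0039 0.0004 -0.0165 0.0006 0.0001 |TCP [ 0.506 -0.026  0.075]
0.0015 0.0059 0.0002 -0.0332 0.0006 0.0001 |TCP [ 0.506 -0.027  0.075]
0.0015 0.0079 -0.0001 -0.0498 0.0006 0.0001 |TCP [ 0.506 -0.028  0.075]
0.0015 0.0098 -0.0004 -0.0665 0.0006 0.0001 |TCP [ 0.506 -0.029  0.075]
0.0015 0.0118 -0.0009 -0.0832 0.0006 0.0001 |TCP [ 0.507 -0.029  0.075]
0.0015 0.0137 -0.0014 -0.0998 0.0006 0.0001 |TCP [ 0.507 -0.03   0.076]
0.0015 0.0155 -0.0021 -0.1165 0.0006 0.0002 |TCP [ 0.507 -0.031  0.076]
0.0015 0.0174 -0.0029 -0.1332 0.0006 0.0002 |TCP [ 0.507 -0.032  0.076]
0.0015 0.0192 -0.0037 -0.1498 0.0006 0.0002 |TCP [ 0.507 -0.033  0.077]
0.0015 0.0209 -0.0047 -0.1665 0.0006 0.0002 |TCP [ 0.507 -0.034  0.077]
0.0015 0.0226 -0.0057 -0.1832 0.0006 0.0002 |TCP [ 0.507 -0.035  0.078]
0.0015 0.0243 -0.0068 -0.1998 0.0006 0.0002 |TCP [ 0.507 -0.036  0.078]
0.0015 0.0258 -0.008 -0.2165 0.0006 0.0003 |TCP [ 0.507 -0.036  0.079]
0.0015 0.0274 -0.0093 -0.2332 0.0006 0.0003 |TCP [ 0.507 -0.037  0.08 ]
0.0015 0.0288 -0.0107 -0.2498 0.0006 0.0003 |TCP [ 0.507 -0.038  0.08 ]
```

```bash
python3 -m crank '0.0005 0.003 0 -0.0165 0 0 1;0.001 0.0055 0 -0.0332 0 0 1;0.001 0.0079 0 -0.0498 0 0 1;0.001 0.0098 -0.0004 -0.0665 0 0 1;0.001 0.0118 -0.0009 -0.0832 0 0 1;0.001 0.0137 -0.0014 -0.1 0 0 1;0.001 0.0155 -0.0021 -0.1165 0 0 1;0.001 0.0174 -0.0029 -0.1332 0 0 1;0.001 0.0192 -0.0037 -0.15 0 0 1;0.001 0.0209 -0.0047 -0.1665 0 0 1;0.001 0.0226 -0.0057 -0.1832 0 0 1;0.001 0.0243 -0.0068 -0.2 0 0 1;0.001 0.0258 -0.008 -0.2165 0 0 1;0.001 0.0274 -0.0093 -0.2332 0 0 1;0.001 0.0288 -0.0107 -0.25 0 0 1;0.001 0.0288 -0.0107 -0.25 0 0 1;0.001 0.0288 -0.0107 -0.25 0 0 1'
python3 - <<'E'
from h import *;from station import bot
o=bot.get_obs();st(o);print(o["torque"]);rows(o,[((.506,-.0248,z),6.05,-45) for z in(.085,.0715,.0705)])
E
```

```text
t: 20.6
eef_pos: [0.5079, -0.0379, 0.0799]
tool_rot: [0.381, 0.923, 0.049, 0.02]
contact_force: [-0.1, 0.2, -3.9]
gripper_width: 0.247
grasp_force: 113.1
t 20.6 grasp [ 0.5065 -0.0246  0.0933] eul zyx [  6.09   0.08 -44.91] w 0.247 gf 113.1 F [-0.1  0.2 -3.9] q [-1.12  0.82  0.84  2.12  0.27  0.68 -2.09]
[ 1.24985177e+00  6.06187346e-01 -2.59906030e-04]
-0.0009 -0.0115 0.012 -0.0005 0.0002 0.0005 |TCP [ 0.507 -0.038  0.072]
-0.0009 -0.0305 0.0311 -0.0005 0.0002 0.0005 |TCP [ 0.507 -0.038  0.058]
-0.0009 -0.0319 0.0325 -0.0005 0.0002 0.0005 |TCP [ 0.507 -0.038  0.057]
```

```bash
python3 -m crank '0 -0.003 0.003 0 0 0 1;0 -0.006 0.006 0 0 0 1;0 -0.009 0.009 0 0 0 1;0 -0.012 0.012 0 0 0 1;0 -0.015 0.015 0 0 0 1;0 -0.018 0.018 0 0 0 1;0 -0.021 0.021 0 0 0 1;0 -0.024 0.024 0 0 0 1;0 -0.027 0.027 0 0 0 1;0 -0.0285 0.0285 0 0 0 1;0 -0.03 0.03 0 0 0 1;0 -0.0305 0.0305 0 0 0 1;0 -0.0305 0.0305 0 0 0 1'
python3 - <<'E'
from h import *;from station import bot
o=bot.get_obs();st(o)
E
```

```text
t: 21.9
eef_pos: [0.5077, -0.0393, 0.0591]
tool_rot: [0.382, 0.923, 0.048, 0.02]
contact_force: [-2.3, -1.3, -0.8]
gripper_width: 0.245
grasp_force: 112.9
t 21.9 grasp [ 0.5063 -0.0259  0.0725] eul zyx [ 5.940e+00  1.000e-02 -4.504e+01] w 0.245 gf 112.9 F [-2.3 -1.3 -0.8] q [-1.11  0.86  0.82  2.12  0.26  0.65 -2.11]
```

```bash
python3 -m crank '0 -0.001 0.001 0 0 0 1;0 -0.002 0.002 0 0 0 1;0 -0.002 0.002 0 0 0 1' ; python3 -m crank '0 0 0 0 0 0 1;0 0 0 0 0 0 1;0 0 0 0 0 0 1;0 0 0 0 0 0 1;0 0 0 0 0 0 0.7;0 0 0 0 0 0 0.65;0 0 0 0 0 0 0.5;0 0 0 0 0 0 0.3;0 0 0 0 0 0 0;0 0 0 0 0 0 0;0 0 0 0 0 0 0;0 0 0 0 0 0 0' 20
python3 -m crank '0 0 -0.03 0 0 0 0;0 0 -0.07 0 0 0 0;0 0 -0.13 0 0 0 0;0 0 -0.2 0 0 0 0;-0.01 0.04 -0.24 0.03 0 0 0;-0.015 0.1 -0.24 0.08 0 0 0;-0.015 0.174 -0.225 0.13 0 0 0;-0.015 0.174 -0.225 0.17 0 0 0;-0.015 0.174 -0.225 0.21 0 0 0;-0.015 0.174 -0.225 0.25 0 0 0;-0.015 0.174 -0.225 0.25 0 0 0;-0.015 0.174 -0.225 0.25 0 0 0;-0.015 0.174 -0.225 0.25 0 0 0;-0.015 0.174 -0.225 0.25 0 0 0'
python3 - <<'E'
from h import *;from station import bot,eyes
import cv2
c=eyes.read_camera("wrist");np.savez("w5.npz",**c);cv2.imwrite("pics/w5.png",cv2.resize(c["image"][:,:,::-1],(800,600)))
o=bot.get_obs();st(o)
E
```

```text
t: 22.2
eef_pos: [0.5079, -0.0397, 0.0583]
tool_rot: [0.383, 0.922, 0.048, 0.02]
contact_force: [-3.1, -1.1, 8.5]
gripper_width: 0.246
grasp_force: 113.8
t: 23.4
eef_pos: [0.5081, -0.0387, 0.0574]
tool_rot: [0.382, 0.923, 0.049, 0.02]
contact_force: [-0.2, -0.7, 1.1]
gripper_width: 1.004
grasp_force: 0.0
t: 24.8
eef_pos: [0.4985, -0.0196, 0.1979]
tool_rot: [0.001, 0.999, 0.055, -0.001]
contact_force: [0.2, -0.3, -0.3]
gripper_width: 1.0
grasp_force: 0.0
t 24.85 grasp [ 0.4986 -0.0197  0.2169] eul zyx [ 6.24  0.09 -0.06] w 0.999 gf 0.0 F [-0.3 -0.   0.8] q [-0.69  0.27  0.72  2.04 -0.22  0.91 -1.31]
```

View pics/w5.png

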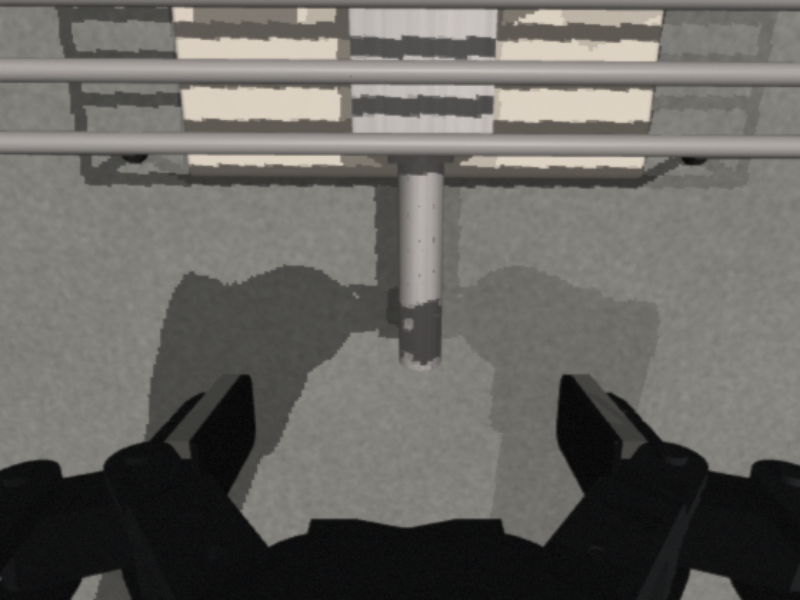

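The pan lies upside down with its bottom up, cols 350–496. The handle axis is at col 421 and the tip at row 363. The board's front corners are at (189,168) and (646,168).

```bash
python3 - <<'E'
from h import *
w=dict(np.load("w5.npz"));W=lambda u,v,z:onz(w,u*.7-.15,v*.7-.15,z)
a,b=W(421.5,175,.071),W(420.5,350,.071);yaw=np.arctan2(*(a-b)[1::-1]);tip=W(420.5,362,.071)
pc=tip+.18*np.array([np.cos(yaw),np.sin(yaw),0])
B0,B1=W(189,168,.045),W(645,168,.045);by=np.arctan2(*(B0-B1)[1::-1])-np.pi/2
e=np.array([np.cos(by),np.sin(by),0]);bc=(B0+B1)/2+.075*e
print("handle yaw",np.degrees(yaw),"board yaw",np.degrees(by),"w",np.linalg.norm(B0-B1),"pan",pc,"board",bc)
for bb in(bc,np.array([.6294,-.0128,0])):
  d=pc-bb;print("off along",d@e,"lat",d@[-e[1],e[0],0])
L=[W(350,20,.097),W(350,130,.097)];R=[W(496,20,.097),W(495,130,.097)]
for p,q in(L,R):print(np.degrees(np.arctan2(*(p-q)[1::-1])))
m=[(L[i]+R[i])/2 for i in(0,1)];print("trough mid lat",[(x-bc)@[-e[1],e[0],0] for x in m])
p,q=W(0,142,.147),W(800,146,.147);print("wire yaw",np.degrees(np.arctan2(*(p-q)[1::-1]))-90)
E
```

```text
handle yaw 6.414141627266705 board yaw 6.270986594691816 w 0.2576637221778691 pan [ 0.63316353 -0.01244619  0.071     ] board [ 0.63493483 -0.01083265  0.045     ]
off along -0.0019369508480160985 lat -0.0014104008834717415
off along 0.0037796544554317135 lat -5.9401410591473686e-05
4.617161098360339
8.397264823228943
trough mid lat [np.float64(-0.0008080221645826555), np.float64(-0.000995395690082045)]
wire yaw 6.0033489542497165
```

```bash
python3 - <<'E'
from station import eyes
import cv2,numpy as np
a=[]
for n in("top","scene"):
    im=eyes.read_camera(n)["image"][:,:,::-1];o=np.load(n+"0.npz")["image"][:,:,::-1]
    c=(slice(90,270),slice(90,450)) if n=="top" else (slice(110,420),slice(110,430))
    a.append(np.hstack([cv2.resize(x[c],(400,200 if n=="top" else 380)) for x in(o,im)]))
cv2.imwrite("pics/f.png",np.vstack(a))
E
```

```text
(no output)
```

View pics/f.png

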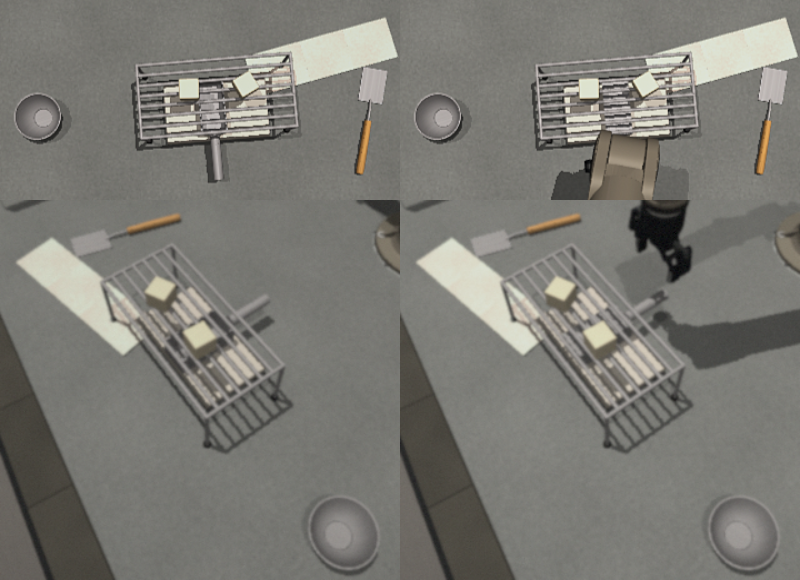

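The before and after pictures show the cubes, bowl and palette knife where they were, with the pan upside down in the middle of the board. The gripper is clear of everything.

```bash
python3 -c "
from station import ticket;print(ticket.hand_in())"
```

```text
the job is handed in; nothing more can be done
None
```

The pan is upside down on the board, within about 4 mm of its centre and square to it by my camera measurements; the cubes, bowl and palette knife look unmoved, and I handed the job in at about 25 s.

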